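Snap in a gas filter cartridge and tug-test it

TASK

Take the tall gas filter cartridge out of the storage rack and press it straight down into the spring-mounted dock, with no more than about 20 N, until the catch snaps and its flange sits fully home. Then, keeping hold of the cartridge, tug it straight up with a steady 12 N for a good second (never more than about 18 N) to prove that the catch holds it, and let go. Leave it upright and fully home, and leave everything else where it stands.

Things in the scene. Friction and masses are not known exactly. Their poses are not given: they have to be found in the camera images.
- cartridge_center (a point): Middle of the tall gas filter cartridge: round, upright, 110 mm high, about 150 g. White plastic body 34 mm across, 70 mm high, grey cap 28 mm across, 6 mm high on top, below it a 40 mm flange 4 mm thick, then the stem. Point on its axis, 40 mm above the flange's underside, 40 mm below the top, z up. It starts hanging by the flange in either hole of the rack. Grip it by the white body.
- cartridge_tip (a point): Lower end of the tall cartridge's steel stem, on its axis, 70 mm below cartridge_center. The stem is 30 mm long up to the flange and 18 mm across, tapering to 8 mm over its lowest 8 mm; a groove 7 mm across runs from 12 to 24 mm above this tip.
- dock_seat (a point): Centre of the hole mouth on the flat top of the dock's grey head (76 x 76 mm, 36 mm high, top 58 mm above the bench), z up. The hole is vertical, 21 mm across, right through, slightly chamfered. Fully home: the flange lies on this face, cartridge_center 40 mm above this point.
- dock_catch (a point): On the hole's axis, 16 mm below its mouth: about where the two spring jaws sit (a steel tab shows on either side of the head). The stem, pressed down with some 3 to 8 N, spreads them; they snap into its groove 0.5 to 3.5 mm before the flange meets the face (it differs from dock to dock). From then on a pull cannot free it, but it rises by that play before the jaws take the load.
- dock_head (a joint): Height of the dock's head on its stiff springs, m: 0 at rest, plus when it is pulled up, minus when pressed down, about 12 N per mm either way, stops at 7 mm. It follows the force on the cartridge: 12 N of tug raises it by 1 mm, too little to be read well; feel the force.
- dock: The dock's fixed foot, an aluminium plate 110 x 110 x 10 mm on the bench, origin under its centre; the head stands above it on four springs. Two copper pipes leave its +x side.
- rack: Fixed grey storage rack, 100 x 200 mm, its top board 60 mm above the bench; origin on the bench under its centre. Two holes of 25 mm lie in the board 50 mm to either side along its y axis.
- short_center (a point): Middle of the short, spent cartridge in the rack's other hole: same stem and flange, but its white body is only 30 mm high and has no cap (top 34 mm above the rack's board; point 18 mm above the board). A bystander: leave it.
- bottle: Bystander: amber glass solvent bottle, 60 mm across, 130 mm high; origin under its centre.
- beaker: Bystander: glass beaker, 70 mm across, 85 mm high; origin under its centre.

How it is judged (in metres and radians):
On the way, in this order (a step that is already met when the one before it is completed fails the run):
1. the tall cartridge is pressed fully home in the dock (z of cartridge_center in the frame of dock_seat below 0.0415 m and horizontal distance between cartridge_center and dock_seat below 0.005 m and angle between the z axis of cartridge_center and the z axis of dock_seat, either way round below 0.08 rad), for 0.1 s.
2. the cartridge, still in the dock, is tugged up with at least 8.5 N for 0.7 s, without the fingers pulling on the dock itself (value of joint dock_head above 0.0007 m and z of cartridge_center in the frame of dock_seat below 0.046 m and contact force between dock and the fingers below 1 N), for 0.7 s.
At the end, for the whole second after the job is handed in: The tall cartridge stands released in the dock, upright within about 5 degrees, on the hole's axis within 5 mm and within 2.5 mm of fully home, the dock's head at rest at its middle height; short cartridge within 20 mm, bottle and beaker within 30 mm of where they stood (z of cartridge_center in the frame of dock_seat below 0.0425 m and horizontal distance between cartridge_center and dock_seat below 0.005 m and angle between cartridge_center's own z axis and vertical below 0.08 rad and value of joint dock_head between -0.0007 and 0.0005 m and velocity of joint dock_head below 0.01 m/s and distance of short_center from where it was at the start of the episode below 0.02 m and distance of each of bottle, beaker from where it was at the start of the episode below 0.03 m); the robot touches nothing.
It fails at once if the cartridge or dock is pressed down with more than 25 N (value of joint dock_head below -0.00208 m).
It fails at once if the cartridge or dock is pulled up with more than 20 N (value of joint dock_head above 0.00167 m).
It fails at once if the short cartridge is disturbed (distance of short_center from where it was at the start of the episode above 0.02 m).
It fails at once if the bottle or the beaker is disturbed (distance of any of bottle, beaker from where it was at the start of the episode above 0.03 m).
It also fails if it takes over 67 s, if anything falls off the work surface, if the arm or the gripper's body presses on something with over 40 N, if the wrist force passes 120 N, or if a joint passes its speed limit or range.

ROBOT

A 6-joint arm with a two-finger parallel gripper is mounted at the origin on the work surface. World frame = base frame: x ahead of the robot, y to its left, z up, the work surface at z = 0. Lengths are in mm, angles in rad, forces in N, time in s.
With the tool pointing down it reaches from about 275 to 750 mm from the base axis. Payload 10.2 kg.
Tool frame: the origin (TCP) lies at the very end of the fingers, on their centre line; the grasp point (between the pads) lies env.tcp_to_grasp behind it (env.tcp_to_grasp is the distance from the TCP to the grasp point, in mm); z points along the fingers, y is the line along which they close (so a half turn about z gives the same grasp; the last joint's range is limited). The gripper opens to 88 mm and grips with 3 to 60 N. Pads are 18 mm wide; open, the fingers measure 123 mm over their backs; the gripper's body (75 mm by 187 mm) begins 45 mm behind the grasp point.
Start: joints at [-1.557, 0.313, 1.498, -0, 1.331, -0.223], TCP at [123.148, -510.359, 238.72] pointing down, gripper open.
Joint ranges: [-2.94, 2.94], [-0.97, 2.17], [0.19, 2.56], [-1.23, 4.37], [0.02, 3.11], [-2.88, 2.88]. Speed limits (rad/s): [2.39, 2.39, 3.01, 3.14, 3.14, 3.14].

INTERFACE

Orientations are given as a unit quaternion [x, y, z, w].
In Python, from rig import env gives the robot as it stands. The module is installed in compiled form; this text tells all that it offers.
- The arm moves only by the tool arm_command, never from a script. Its argument "rows" is a list of rows, each an object of numbers: "dx", "dy", "dz": the shift along the tool's x, y, z in mm; "wx", "wy", "wz": the turn, a rotation vector about the tool's x, y, z in degrees; "jaw": the opening, from 0 (shut) to 1 (fully open). A call has 1 to 20 rows; each row shifts and turns the commanded pose from where the row before left it, along the tool's axes as they then stand; what a row does not reach is not made up. A row lasts 1/10 s, in which the tool goes at most 50 mm and 8.59 degrees, less where a joint would pass 70% of its speed; a pose out of reach is approached as far as the arm can. A call with a gripper value outside its range is refused whole. The fingers move at their own pace and stop on an object; the grip force is fixed at half the most. Time passes only in rows, so rows that do not move let the fingers close. It gives the time, the measured TCP pose, the force, the opening and the grip force at its end, in the units of the state.
- env.get_state(): the state, without advancing time (a new reading comes with each control period).
- env.grab_frame(name): name is "side" or "top" or "wrist"; returns a dict with "frame" (400x640x3 uint8, blue, green, red), "fx", "fy", "cx", "cy" (pixels), "k1" (the pictures are not rectified: a ray, as slopes to the right and down, at radius r is drawn at 1 + k1 r^2 times it, then the intrinsics apply), "world_to_cam" (4x4, takes a point from world to camera coordinates). Camera axes: x right, y up, looking along -z (the intrinsics and any distortion apply to the point x, -y, -z); pixel columns grow to the right and rows downward; lengths in mm; the calibration is good to about 2 mm. A picture is of the moment at which its call begins. There is no depth.
- env.job_done(): hands the job in; it is judged then, once.
The state is a dict: "time": time; "joint_positions": joint angles; "qd": joint speeds; "joint_torque": joint torques, N m; "tcp_pos": TCP position; "tcp_rot": TCP orientation; "ft_force": force on the tool from outside, world axes, zero at the start; "ft_torque": the same for the moment, N m; "finger_gap": finger opening in mm; "grasp_force": force on a finger pad.
Only numpy, scipy, OpenCV 4.12 (cv2) and the standard library are available. Lean on these libraries where they do the work, as an engineer would, in place of code of your own. Each camera call takes 0.05 s, during which the arm holds its last target. There are 200 camera calls.

## Working session

There is one attempt and no reset: what is moved stays moved. The work goes in short steps, Python scripts to look and compute and a tool call to move; the robot and the scene stay as the last step left them, time stands still between calls to the robot, and variables do not carry over. Pictures are saved under pics/ and viewed, at most 10 in all, crops included, and the job is handed in when it is done.

Besides the shell and the picture viewer there is one more tool, called as name(argument=value, ...), one argument or row to a line, values as JSON. arm_command: Moves the arm, as the interface text tells. Its arguments: {"type":"object","properties":{"rows":{"type":"array","items":{"type":"object","properties":{"dx":{"type":"number"},"dy":{"type":"number"},"dz":{"type":"number"},"wx":{"type":"number"},"wy":{"type":"number"},"wz":{"type":"number"},"jaw":{"type":"number"}}}}},"required":["rows"]}

```bash
mkdir -p pics
cat > h.py <<'E'
import numpy as np,cv2,pickle
from rig import env
def grab(n,f):
    d=env.grab_frame(n); cv2.imwrite(f'pics/{f}.png',d['frame']); pickle.dump(d,open(f'{f}.pkl','wb')); return d
def ld(f): return pickle.load(open(f'{f}.pkl','rb'))
def ray(d,u,v):
    s=np.array([(u-d['cx'])/d['fx'],(v-d['cy'])/d['fy']]); p=s.copy()
    for _ in range(20): p=s/(1+d['k1']*(p@p))
    M=np.array(d['world_to_cam']); R=M[:3,:3]; o=-R.T@M[:3,3]
    return o,R.T@np.array([p[0],-p[1],-1])
def atz(d,u,v,z):
    o,r=ray(d,u,v); return o+r*(z-o[2])/r[2]
def proj(d,P):
    M=np.array(d['world_to_cam']); c=M[:3,:3]@np.array(P,float)+M[:3,3]
    p=np.array([c[0],-c[1]])/-c[2]; p=p*(1+d['k1']*(p@p))
    return d['fx']*p[0]+d['cx'],d['fy']*p[1]+d['cy']
E
python3 -c "
from h import *
for n in ['top','side']:
    d=grab(n,n+'0'); o,r=ray(d,320,200); print(n,o,r)
s=env.get_state();print(s['time'],s['tcp_pos'],s['tcp_rot'],s['ft_force'],s['finger_gap'],env.tcp_to_grasp)"
```

```text
top [ 531.3230808   -57.9098507  1372.75878933] [ 0.07856579 -0.00405694 -0.99696437]
side [231.53600893 539.07563332 939.0237514 ] [ 0.35275818 -0.54024561 -0.76409297]
0.1 [ 123.15114304 -510.13153297  238.23586468] [ 9.92998093e-01  1.18129039e-01  4.99149559e-05 -5.60872645e-04] [0.22886609 0.55604959 0.25349218] 87.69851968857944 18.700000000000003
```

View pics/top0.png

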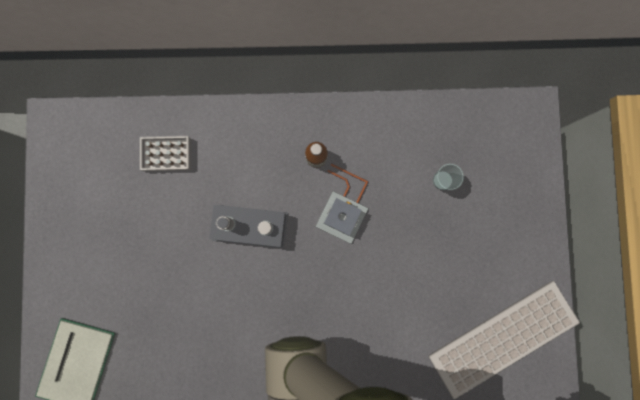

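View pics/side0.png

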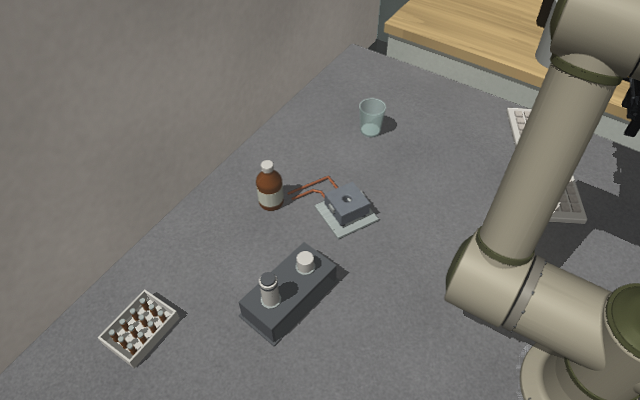

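The tall cartridge (grey cap) is at top (227,224), side (269,285). The short one is at top (264,229). The dock hole is at top (342,216), side (347,198), with the bottle behind it.

```bash
python3 -c "
from h import *
a=cv2.imread('pics/top0.png')[180:260,200:380]; b=cv2.imread('pics/side0.png')[170:340,230:400]
A=cv2.resize(a,None,fx=4.4,fy=4.4,interpolation=2)[:, :]; cv2.imwrite('pics/c1.png',A)
cv2.imwrite('pics/c2.png',cv2.resize(b,None,fx=3.5,fy=3.5,interpolation=2))"
```

```text
(no output)
```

View pics/c1.png

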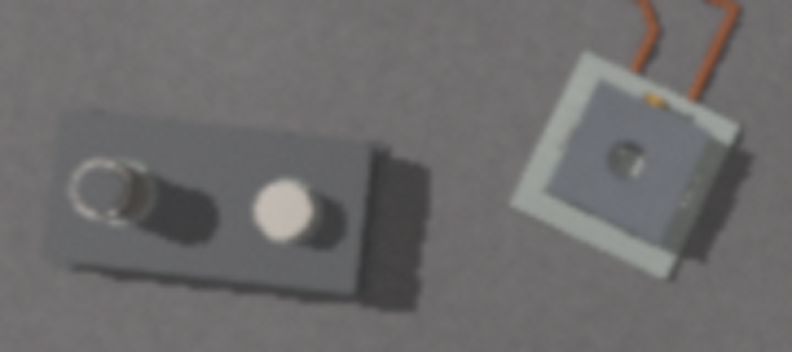

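View pics/c2.png

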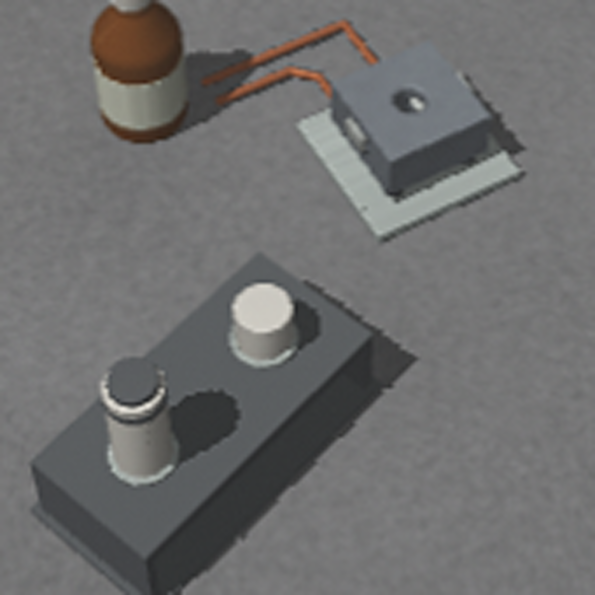

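The zooms confirm it. In the top crop the tall body is at (101,190), the short one's top at (283,210) and the hole at (628,160). In the side crop the cap is at (135,382), the short one at (263,306) and the hole at (409,101).

```bash
python3 -c "
from h import *
t=ld('top0');s=ld('side0')
T=lambda x,y:(200+x/4.4-.4,180+y/4.4-.4); S=lambda x,y:(230+x/3.5-.4,170+y/3.5-.4)
for n,a,za,b,zb in [('tall',(101,190),134,(135,382),140),('short',(283,210),94,(263,306),94),('hole',(628,160),58,(409,101),58)]:
  print(n,atz(t,*T(*a),za),atz(s,*S(*b),zb))
print('bottle',atz(t,316,149,130),'rackc',[atz(t,*T(*q),60)[:2] for q in [(65,112),(372,145),(357,292),(48,262)]])
print('head',[atz(t,*T(*q),58)[:2] for q in [(602,80),(708,132),(660,240),(546,188)]])
"
```

```text
tall [578.57200362 181.84244624 134.        ] [577.3188048  182.52472299 140.        ]
short [565.36748798  83.45616327  94.        ] [566.34724207  82.11676455  94.        ]
hole [ 590.6622991 -121.5366356   58.       ] [ 590.52410281 -120.2854036    58.        ]
bottle [759.63811724 -56.38101543 130.        ] rackc [array([629.01383968, 217.24408088]), array([603.93865605,  32.89226924]), array([515.8680612,  43.7733542]), array([539.16336001, 228.25597845])]
head [array([ 639.67246809, -107.26716384]), array([ 606.29082583, -170.5745443 ]), array([ 541.8391968 , -139.34270438]), array([575.11700697, -71.43335317])]
```

arm_command(
  rows=[
    {"dx":43,"dy":-23},
    {"dx":43,"dy":-23},
    {"dx":43,"dy":-23},
    {"dx":43,"dy":-23},
    {"dx":43,"dy":-23},
    {"dx":43,"dy":-23},
    {"dx":43,"dy":-23},
    {"dx":43,"dy":-23},
    {"dx":43,"dy":-23},
    {"dx":43,"dy":-23},
    {"dx":43,"dy":-23},
    {"dx":43,"dy":-23},
    {},
  ],
)

```text
$.rows[0]: bad value
```

```bash
python3 -c "
from h import *
d=grab('wrist','w0'); print(ray(d,320,200)); print(proj(d,(590.6,-121,58)))
s=env.get_state();print(s['time'],s['tcp_pos'],s['tcp_rot'],s['ft_force'],s['joint_positions'])"
```

```text
(array([ 197.81884513, -491.6558272 ,  383.85010839]), array([-0.29102883, -0.07434128, -0.95383939]))
(np.float64(-287.2915539808524), np.float64(-1032.829291660809))
0.15 [ 123.16596956 -510.16762914  238.32757017] [ 9.92997384e-01  1.18135458e-01  5.00088859e-05 -4.53881152e-04] [-0.82898429 -0.28356952  0.21792236] [-1.55736156e+00  3.13279369e-01  1.49822674e+00  4.47579968e-06
  1.33099979e+00 -2.23390284e-01]
```

View pics/w0.png

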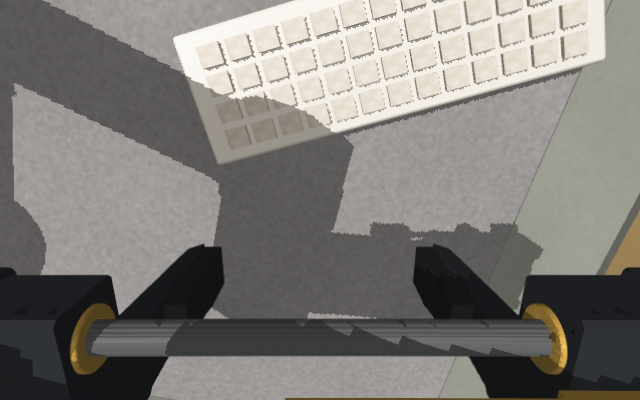

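The move was refused, so the wrist picture still shows the keyboard. It does show that the camera sits on the tool's +x side. I'll send full rows this time.

arm_command(
  rows=[
    {"dx":43,"dy":-23,"dz":0,"wx":0,"wy":0,"wz":0,"jaw":1},
    {"dx":43,"dy":-23,"dz":0,"wx":0,"wy":0,"wz":0,"jaw":1},
    {"dx":43,"dy":-23,"dz":0,"wx":0,"wy":0,"wz":0,"jaw":1},
    {"dx":43,"dy":-23,"dz":0,"wx":0,"wy":0,"wz":0,"jaw":1},
    {"dx":43,"dy":-23,"dz":0,"wx":0,"wy":0,"wz":0,"jaw":1},
    {"dx":43,"dy":-23,"dz":0,"wx":0,"wy":0,"wz":0,"jaw":1},
    {"dx":43,"dy":-23,"dz":0,"wx":0,"wy":0,"wz":0,"jaw":1},
    {"dx":43,"dy":-23,"dz":0,"wx":0,"wy":0,"wz":0,"jaw":1},
    {"dx":43,"dy":-23,"dz":0,"wx":0,"wy":0,"wz":0,"jaw":1},
    {"dx":43,"dy":-23,"dz":0,"wx":0,"wy":0,"wz":0,"jaw":1},
    {"dx":43,"dy":-23,"dz":0,"wx":0,"wy":0,"wz":0,"jaw":1},
    {"dx":0,"dy":0,"dz":0,"wx":0,"wy":0,"wz":0,"jaw":1},
  ],
)

```text
time: 1.35
tcp_pos: [526.1, -149.7, 238.1]
tcp_rot: [0.993, 0.121, 0.0, -0.001]
ft_force: [-0.1, -0.5, -0.1]
finger_gap: 88.1
grasp_force: 0.0
```

```bash
python3 -c "
from h import *
d=grab('wrist','w1'); print(ray(d,320,200)); print(proj(d,(590.6,-121,58)))
s=env.get_state();print(s['time'],s['tcp_pos'],s['tcp_rot'],s['ft_force'],s['joint_positions'])"
```

```text
(array([ 600.69188478, -130.78505622,  383.68123799]), array([-0.2905585 , -0.0759051 , -0.95385961]))
(np.float64(305.223294337222), np.float64(97.87813893898615))
1.4 [ 524.59442302 -151.54521002  238.02333335] [ 9.92766869e-01  1.20056789e-01 -4.41774254e-04 -3.41948603e-04] [-0.3452123  -0.4476888  -0.26861401] [-4.95876839e-01  3.60475004e-01  1.43371844e+00  4.86488800e-05
  1.34851550e+00  8.34214529e-01]
```

View pics/w1.png

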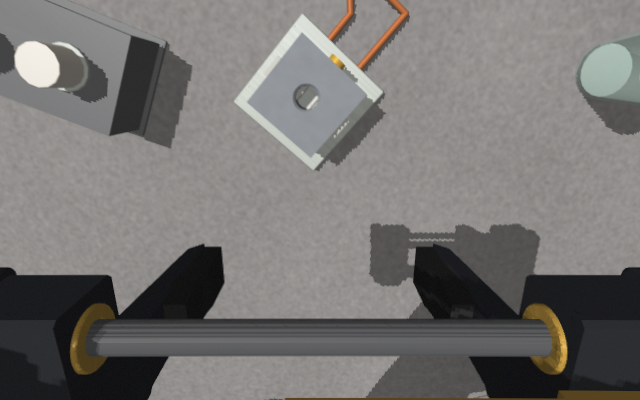

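The hole shows at (306,96), against (305.2,97.9) predicted, so it is at about (591.5,-121). Next is the same check on the tall cartridge.

arm_command(
  rows=[
    {"dx":10,"dy":-46.6,"dz":0,"wx":0,"wy":0,"wz":0,"jaw":1},
    {"dx":10,"dy":-46.6,"dz":0,"wx":0,"wy":0,"wz":0,"jaw":1},
    {"dx":10,"dy":-46.6,"dz":0,"wx":0,"wy":0,"wz":0,"jaw":1},
    {"dx":10,"dy":-46.6,"dz":0,"wx":0,"wy":0,"wz":0,"jaw":1},
    {"dx":10,"dy":-46.6,"dz":0,"wx":0,"wy":0,"wz":0,"jaw":1},
    {"dx":10,"dy":-46.6,"dz":0,"wx":0,"wy":0,"wz":0,"jaw":1},
    {"dx":10,"dy":-46.6,"dz":0,"wx":0,"wy":0,"wz":0,"jaw":1},
    {"dx":0,"dy":0,"dz":0,"wx":0,"wy":0,"wz":0,"jaw":1},
    {"dx":0,"dy":0,"dz":0,"wx":0,"wy":0,"wz":0,"jaw":1},
  ],
)

```text
time: 2.3
tcp_pos: [514.9, 179.6, 238.5]
tcp_rot: [0.993, 0.118, -0.0, 0.0]
ft_force: [-0.4, 0.4, -0.5]
finger_gap: 88.0
grasp_force: 0.0
```

```bash
python3 -c "
from h import *
d=grab('wrist','w2')
for z in (64,134,140): print(z,proj(d,(578,182.2,z)),proj(d,(578,172.2,z)))
s=env.get_state();print(s['time'],s['tcp_pos'],s['tcp_rot'],s['ft_force'],s['joint_positions'])"
```

```text
64 (np.float64(332.89539638518653), np.float64(106.7623359935916)) (np.float64(343.88970101882535), np.float64(109.52000981044026))
134 (np.float64(336.9573102238142), np.float64(111.70815801247068)) (np.float64(350.951006273424), np.float64(115.20558894234792))
140 (np.float64(337.41180020100194), np.float64(112.2615115178028)) (np.float64(351.7405741397064), np.float64(115.84125312142228))
2.35 [515.10883898 178.82954918 238.6160777 ] [ 9.93054435e-01  1.17655428e-01 -2.12860436e-04  2.10161594e-04] [-0.47994334 -0.69701704 -0.53691092] [ 1.19404510e-01  3.58012129e-01  1.43561980e+00 -4.30293004e-04
  1.34838709e+00  1.45443867e+00]
```

View pics/w2.png

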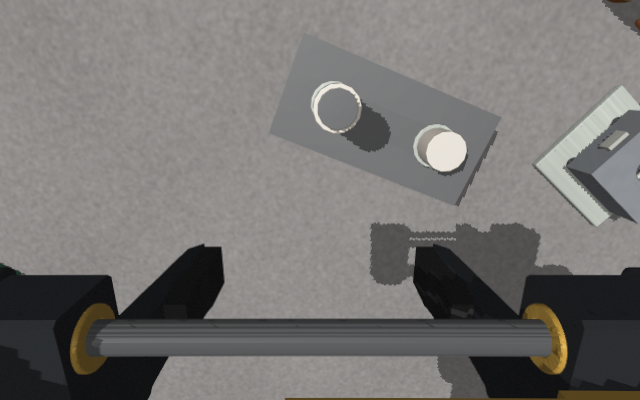

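The cap is at (338,109), against (337.4,112.3) predicted, so I'll use (579,182).

arm_command(
  rows=[
    {"dx":31.5,"dy":5.8,"dz":0,"wx":0,"wy":0,"wz":0,"jaw":1},
    {"dx":31.5,"dy":5.8,"dz":0,"wx":0,"wy":0,"wz":0,"jaw":1},
    {"dx":0,"dy":0,"dz":30,"wx":0,"wy":0,"wz":0,"jaw":1},
    {"dx":0,"dy":0,"dz":30,"wx":0,"wy":0,"wz":0,"jaw":1},
    {"dx":0,"dy":0,"dz":20,"wx":0,"wy":0,"wz":0,"jaw":1},
    {"dx":0,"dy":0,"dz":20,"wx":0,"wy":0,"wz":0,"jaw":1},
    {"dx":0,"dy":0,"dz":20,"wx":0,"wy":0,"wz":0,"jaw":1},
    {"dx":0,"dy":0,"dz":20,"wx":0,"wy":0,"wz":0,"jaw":1},
    {"dx":0,"dy":0,"dz":10,"wx":0,"wy":0,"wz":0,"jaw":1},
    {"dx":0,"dy":0,"dz":6,"wx":0,"wy":0,"wz":0,"jaw":1},
    {"dx":0,"dy":0,"dz":0,"wx":0,"wy":0,"wz":0,"jaw":1},
    {"dx":0,"dy":0,"dz":0,"wx":0,"wy":0,"wz":0,"jaw":1},
  ],
)

```text
time: 3.55
tcp_pos: [579.6, 183.2, 83.6]
tcp_rot: [0.993, 0.118, 0.001, 0.0]
ft_force: [-0.3, -0.5, 0.4]
finger_gap: 87.7
grasp_force: 0.0
```

```bash
python3 -c "
from h import *
d=grab('wrist','w3')
for z in (134,140): print(z,proj(d,(578,182.2,z)),proj(d,(578,172.2,z)))
s=env.get_state();print(s['time'],s['tcp_pos'],s['tcp_rot'],s['ft_force'])"
```

```text
134 (np.float64(322.13696835282195), np.float64(343.38034662975815)) (np.float64(351.9612673360519), np.float64(349.40213108405476))
140 (np.float64(322.34703873120515), np.float64(356.83325857757194)) (np.float64(353.74402469971596), np.float64(363.0921036664889))
3.6 [579.56539278 183.40752116  83.66305677] [9.93011068e-01 1.18018803e-01 7.61335450e-04 2.17502408e-05] [ 0.46701457 -1.07001869 -0.09071544]
```

View pics/w3.png

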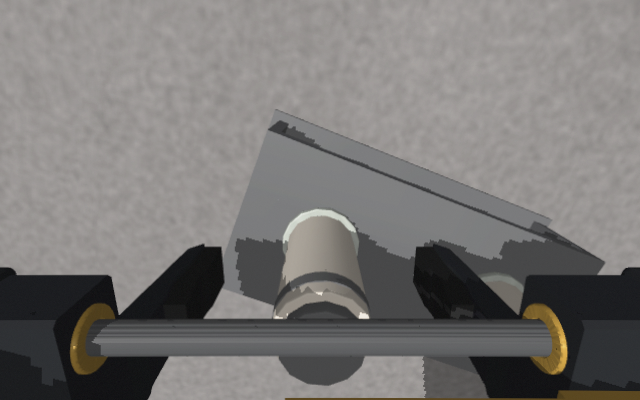

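The cartridge is central between the fingers (u≈321), and the cap's near edge is at v≈385.

```bash
python3 -c "
from h import *
d=ld('w3'); R=env.get_state()['tcp_pos']; tx=np.array([.972,.234,0]);ty=np.array([.234,-.972,0])
for x in (-3,-2,-1,0,1,2):
  c=np.array([R[0],R[1],140])+x*tx
  vs=[proj(d,c+14*(np.cos(t)*tx+np.sin(t)*ty)) for t in np.linspace(0,6.28,60)]
  c2=np.array([R[0],R[1],64])+x*tx
  ws=[proj(d,c2+20*(np.cos(t)*tx+np.sin(t)*ty)) for t in np.linspace(0,6.28,60)]
  print(x,max(v[1] for v in vs),min(v[0] for v in vs),max(v[0] for v in vs),min(v[1] for v in ws))
a=cv2.imread('pics/w3.png').astype(int).sum(2); print(a[375:395,320]); print(a[360:361,268:284],a[360,355:372]); print(a[200:216,320])"
```

```text
-3 395.9886145929309 274.34066615661584 365.0903825888515 215.1216327946311
-2 393.50135884442096 274.22395701386046 365.2169300659926 213.22896946075312
-1 391.00147781683665 274.1065779575595 365.34420320770516 211.32991798628956
0 388.4888690717383 273.9885228619636 365.4722086442969 209.42444320107015
1 385.9634289939851 273.869785523213 365.60095309057635 207.51250965885578
2 383.4250527740097 273.75035965805745 365.7304433472374 205.59408163451118
[220 217 217 212 214 214 214 217 214 255 398 447 445 447 450 452 456 456
 449 443]
[[459 460 465 469 479 480 480 473 469 465 441 349 245 214 215 215]] [216 214 216 216 215 216 218 231 344 459 459 459 461 462 463 462 463]
[379 378 380 378 374 379 377 360 378 531 626 633 626 625 621 577]
```

arm_command(
  rows=[
    {"dx":0,"dy":0,"dz":0,"wx":0,"wy":0,"wz":0,"jaw":0.5},
    {"dx":0,"dy":0,"dz":0,"wx":0,"wy":0,"wz":0,"jaw":0.2},
    {"dx":0,"dy":0,"dz":0,"wx":0,"wy":0,"wz":0,"jaw":0},
    {"dx":0,"dy":0,"dz":0,"wx":0,"wy":0,"wz":0,"jaw":0},
    {"dx":0,"dy":0,"dz":0,"wx":0,"wy":0,"wz":0,"jaw":0},
    {"dx":0,"dy":0,"dz":0,"wx":0,"wy":0,"wz":0,"jaw":0},
    {"dx":0,"dy":0,"dz":0,"wx":0,"wy":0,"wz":0,"jaw":0},
    {"dx":0,"dy":0,"dz":0,"wx":0,"wy":0,"wz":0,"jaw":0},
  ],
)

```text
time: 4.4
tcp_pos: [579.1, 183.5, 82.7]
tcp_rot: [0.993, 0.118, 0.0, 0.0]
ft_force: [-0.1, -0.0, 0.3]
finger_gap: 33.5
grasp_force: 30.0
```

Gripped, with a 33.5 mm gap at 30 N. Lifting now.

arm_command(
  rows=[
    {"dx":0,"dy":0,"dz":-5,"wx":0,"wy":0,"wz":0,"jaw":0},
    {"dx":0,"dy":0,"dz":-10,"wx":0,"wy":0,"wz":0,"jaw":0},
    {"dx":0,"dy":0,"dz":-20,"wx":0,"wy":0,"wz":0,"jaw":0},
    {"dx":0,"dy":0,"dz":-20,"wx":0,"wy":0,"wz":0,"jaw":0},
    {"dx":0,"dy":0,"dz":-20,"wx":0,"wy":0,"wz":0,"jaw":0},
    {"dx":0,"dy":0,"dz":-10,"wx":0,"wy":0,"wz":0,"jaw":0},
    {"dx":0,"dy":0,"dz":0,"wx":0,"wy":0,"wz":0,"jaw":0},
    {"dx":0,"dy":0,"dz":0,"wx":0,"wy":0,"wz":0,"jaw":0},
  ],
)

```text
time: 5.2
tcp_pos: [578.8, 183.5, 167.1]
tcp_rot: [0.993, 0.118, -0.001, -0.0]
ft_force: [0.2, -0.3, -2.0]
finger_gap: 33.5
grasp_force: 30.0
```

arm_command(
  rows=[
    {"dx":-3,"dy":15,"dz":0,"wx":0,"wy":0,"wz":0,"jaw":0},
    {"dx":-6,"dy":30,"dz":0,"wx":0,"wy":0,"wz":0,"jaw":0},
    {"dx":-6,"dy":30,"dz":0,"wx":0,"wy":0,"wz":0,"jaw":0},
    {"dx":-6,"dy":30,"dz":0,"wx":0,"wy":0,"wz":0,"jaw":0},
    {"dx":-6,"dy":30,"dz":0,"wx":0,"wy":0,"wz":0,"jaw":0},
    {"dx":-6,"dy":30,"dz":0,"wx":0,"wy":0,"wz":0,"jaw":0},
    {"dx":-6,"dy":30,"dz":0,"wx":0,"wy":0,"wz":0,"jaw":0},
    {"dx":-6,"dy":30,"dz":0,"wx":0,"wy":0,"wz":0,"jaw":0},
    {"dx":-6,"dy":30,"dz":0,"wx":0,"wy":0,"wz":0,"jaw":0},
    {"dx":-6,"dy":30,"dz":0,"wx":0,"wy":0,"wz":0,"jaw":0},
    {"dx":-3.5,"dy":13.7,"dz":0,"wx":0,"wy":0,"wz":0,"jaw":0},
    {"dx":0,"dy":0,"dz":0,"wx":0,"wy":0,"wz":0,"jaw":0},
    {"dx":0,"dy":0,"dz":0,"wx":0,"wy":0,"wz":0,"jaw":0},
    {"dx":0,"dy":0,"dz":0,"wx":0,"wy":0,"wz":0,"jaw":0},
  ],
)

```text
time: 6.6
tcp_pos: [590.3, -119.7, 167.7]
tcp_rot: [0.993, 0.119, -0.0, -0.0]
ft_force: [-0.4, 0.6, -1.9]
finger_gap: 33.3
grasp_force: 30.0
```

```bash
python3 -c "
from h import *
F=[]
for n in ['side','top','wrist','wrist']:
  d=grab(n,n+'3'); F.append(env.get_state()['ft_force'])
print(np.round(F,2)); s=env.get_state();print(s['time'],s['tcp_pos'],s['tcp_rot'],s['joint_positions'])
d=ld('side3');p=np.array(s['tcp_pos'])
print('pred cap,tip',proj(d,p+[.7,.2,58.7]),proj(d,p+[.7,.2,-51]),'hole',proj(d,(591,-121,58)))
a=cv2.imread('pics/side3.png')[110:240,290:400]; b=cv2.imread('pics/wrist3.png')
cv2.imwrite('pics/m.png',np.vstack([cv2.resize(a,(508,600),interpolation=2)]))
"
```

```text
[[ 0.39 -0.06 -1.52]
 [-0.19  0.11 -1.52]
 [ 0.61 -0.85 -1.5 ]
 [-0.34 -0.29 -2.12]]
6.8 [ 590.39188342 -120.18780592  167.77471888] [ 9.92934635e-01  1.18662583e-01  2.16933041e-05 -3.20891510e-05] [-3.95109005e-01  5.40996480e-01  1.34929090e+00  8.13334680e-05
  1.25129905e+00  9.37776095e-01]
pred cap,tip (np.float64(349.331388114347), np.float64(144.23266917078007)) (np.float64(347.1984800336264), np.float64(180.9460800499972)) hole (np.float64(346.44053193504107), np.float64(198.1682901582764))
```

View pics/m.png

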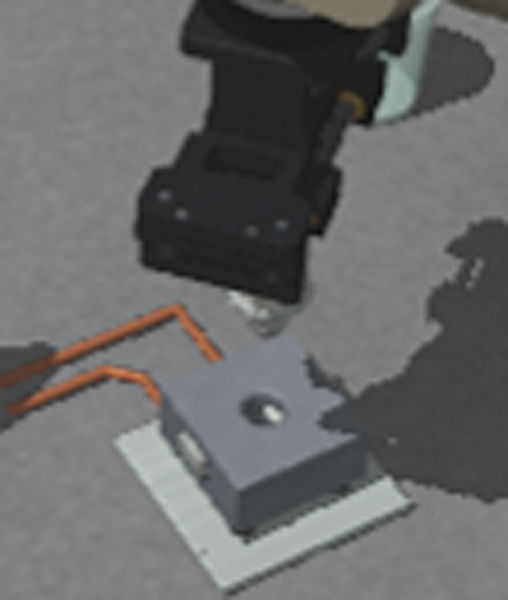

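The tip is in line with the hole: about (347,181) against a predicted (347.2,180.9), with the hole at (347,198.5). I'll descend with a 1 mm y correction.

arm_command(
  rows=[
    {"dx":-0.2,"dy":0.9,"dz":10,"wx":0,"wy":0,"wz":0,"jaw":0},
    {"dx":0,"dy":0,"dz":20,"wx":0,"wy":0,"wz":0,"jaw":0},
    {"dx":0,"dy":0,"dz":15,"wx":0,"wy":0,"wz":0,"jaw":0},
    {"dx":0,"dy":0,"dz":7,"wx":0,"wy":0,"wz":0,"jaw":0},
    {"dx":0,"dy":0,"dz":2,"wx":0,"wy":0,"wz":0,"jaw":0},
    {"dx":0,"dy":0,"dz":1,"wx":0,"wy":0,"wz":0,"jaw":0},
    {"dx":0,"dy":0,"dz":1,"wx":0,"wy":0,"wz":0,"jaw":0},
    {"dx":0,"dy":0,"dz":1,"wx":0,"wy":0,"wz":0,"jaw":0},
    {"dx":0,"dy":0,"dz":0,"wx":0,"wy":0,"wz":0,"jaw":0},
  ],
)

```text
time: 7.7
tcp_pos: [590.4, -122.0, 110.9]
tcp_rot: [0.993, 0.118, 0.0, 0.0]
ft_force: [-0.2, -0.5, -1.4]
finger_gap: 33.4
grasp_force: 30.0
```

arm_command(
  rows=[
    {"dx":0.1,"dy":-0.4,"dz":1,"wx":0,"wy":0,"wz":0,"jaw":0},
    {"dx":0,"dy":0,"dz":1,"wx":0,"wy":0,"wz":0,"jaw":0},
    {"dx":0,"dy":0,"dz":1,"wx":0,"wy":0,"wz":0,"jaw":0},
    {"dx":0,"dy":0,"dz":1,"wx":0,"wy":0,"wz":0,"jaw":0},
    {"dx":0,"dy":0,"dz":0,"wx":0,"wy":0,"wz":0,"jaw":0},
  ],
)

```text
time: 8.2
tcp_pos: [590.3, -121.5, 106.5]
tcp_rot: [0.993, 0.118, -0.0, -0.0]
ft_force: [-0.1, 0.1, -1.5]
finger_gap: 33.6
grasp_force: 30.0
```

arm_command(
  rows=[
    {"dx":0,"dy":0,"dz":1,"wx":0,"wy":0,"wz":0,"jaw":0},
    {"dx":0,"dy":0,"dz":1,"wx":0,"wy":0,"wz":0,"jaw":0},
    {"dx":0,"dy":0,"dz":1,"wx":0,"wy":0,"wz":0,"jaw":0},
    {"dx":0,"dy":0,"dz":0,"wx":0,"wy":0,"wz":0,"jaw":0},
  ],
)

```text
time: 8.6
tcp_pos: [590.3, -121.5, 103.5]
tcp_rot: [0.993, 0.118, -0.0, -0.0]
ft_force: [0.4, 0.1, -0.7]
finger_gap: 33.5
grasp_force: 30.0
```

arm_command(
  rows=[
    {"dx":0,"dy":0,"dz":1,"wx":0,"wy":0,"wz":0,"jaw":0},
    {"dx":0,"dy":0,"dz":1,"wx":0,"wy":0,"wz":0,"jaw":0},
    {"dx":0,"dy":0,"dz":1,"wx":0,"wy":0,"wz":0,"jaw":0},
    {"dx":0,"dy":0,"dz":0,"wx":0,"wy":0,"wz":0,"jaw":0},
  ],
)

```text
time: 9.0
tcp_pos: [590.3, -121.5, 100.5]
tcp_rot: [0.993, 0.118, -0.0, -0.0]
ft_force: [-0.8, -0.4, -2.5]
finger_gap: 33.7
grasp_force: 30.0
```

arm_command(
  rows=[
    {"dx":0,"dy":0,"dz":1,"wx":0,"wy":0,"wz":0,"jaw":0},
    {"dx":0,"dy":0,"dz":1,"wx":0,"wy":0,"wz":0,"jaw":0},
    {"dx":0,"dy":0,"dz":0,"wx":0,"wy":0,"wz":0,"jaw":0},
  ],
)

```text
time: 9.3
tcp_pos: [590.3, -121.5, 98.6]
tcp_rot: [0.993, 0.118, -0.0, -0.0]
ft_force: [-0.3, 0.7, -2.4]
finger_gap: 33.4
grasp_force: 30.0
```

arm_command(
  rows=[
    {"dx":0,"dy":0,"dz":1,"wx":0,"wy":0,"wz":0,"jaw":0},
    {"dx":0,"dy":0,"dz":1,"wx":0,"wy":0,"wz":0,"jaw":0},
    {"dx":0,"dy":0,"dz":1,"wx":0,"wy":0,"wz":0,"jaw":0},
    {"dx":0,"dy":0,"dz":0,"wx":0,"wy":0,"wz":0,"jaw":0},
  ],
)

```text
time: 9.7
tcp_pos: [590.7, -121.6, 96.1]
tcp_rot: [0.993, 0.118, 0.0, 0.0]
ft_force: [-0.1, -0.5, 2.7]
finger_gap: 33.5
grasp_force: 30.0
```

arm_command(
  rows=[
    {"dx":0,"dy":0,"dz":1,"wx":0,"wy":0,"wz":0,"jaw":0},
    {"dx":0,"dy":0,"dz":1,"wx":0,"wy":0,"wz":0,"jaw":0},
    {"dx":0,"dy":0,"dz":0,"wx":0,"wy":0,"wz":0,"jaw":0},
  ],
)

```text
time: 10.0
tcp_pos: [590.7, -121.6, 94.1]
tcp_rot: [0.993, 0.118, 0.001, 0.0]
ft_force: [0.1, -0.2, 4.1]
finger_gap: 33.4
grasp_force: 30.0
```

arm_command(
  rows=[
    {"dx":0,"dy":0,"dz":1,"wx":0,"wy":0,"wz":0,"jaw":0},
    {"dx":0,"dy":0,"dz":0,"wx":0,"wy":0,"wz":0,"jaw":0},
  ],
)

```text
time: 10.2
tcp_pos: [590.8, -121.6, 93.2]
tcp_rot: [0.993, 0.118, 0.001, 0.0]
ft_force: [-0.2, 0.3, 5.3]
finger_gap: 33.5
grasp_force: 30.0
```

arm_command(
  rows=[
    {"dx":0,"dy":0,"dz":1,"wx":0,"wy":0,"wz":0,"jaw":0},
    {"dx":0,"dy":0,"dz":1,"wx":0,"wy":0,"wz":0,"jaw":0},
    {"dx":0,"dy":0,"dz":0,"wx":0,"wy":0,"wz":0,"jaw":0},
  ],
)

```text
time: 10.5
tcp_pos: [590.3, -121.4, 90.5]
tcp_rot: [0.993, 0.118, -0.0, -0.0]
ft_force: [-0.6, 0.3, 1.7]
finger_gap: 33.6
grasp_force: 30.0
```

arm_command(
  rows=[
    {"dx":0,"dy":0,"dz":1,"wx":0,"wy":0,"wz":0,"jaw":0},
    {"dx":0,"dy":0,"dz":0,"wx":0,"wy":0,"wz":0,"jaw":0},
  ],
)

```text
time: 10.7
tcp_pos: [590.2, -121.5, 89.3]
tcp_rot: [0.993, 0.118, -0.0, -0.0]
ft_force: [1.6, -0.9, -0.5]
finger_gap: 33.4
grasp_force: 30.0
```

arm_command(
  rows=[
    {"dx":0,"dy":0,"dz":1,"wx":0,"wy":0,"wz":0,"jaw":0},
    {"dx":0,"dy":0,"dz":0,"wx":0,"wy":0,"wz":0,"jaw":0},
  ],
)

```text
time: 10.9
tcp_pos: [590.2, -121.5, 88.4]
tcp_rot: [0.993, 0.118, -0.0, -0.0]
ft_force: [0.5, -0.6, -0.3]
finger_gap: 33.5
grasp_force: 30.0
```

Still sliding over the jaws. Going on in 1 mm steps.

arm_command(
  rows=[
    {"dx":0,"dy":0,"dz":1,"wx":0,"wy":0,"wz":0,"jaw":0},
    {"dx":0,"dy":0,"dz":1,"wx":0,"wy":0,"wz":0,"jaw":0},
    {"dx":0,"dy":0,"dz":0,"wx":0,"wy":0,"wz":0,"jaw":0},
  ],
)

```text
time: 11.2
tcp_pos: [590.2, -121.4, 86.3]
tcp_rot: [0.993, 0.118, -0.0, -0.0]
ft_force: [0.7, -0.7, -2.3]
finger_gap: 33.4
grasp_force: 30.0
```

arm_command(
  rows=[
    {"dx":0,"dy":0,"dz":1,"wx":0,"wy":0,"wz":0,"jaw":0},
    {"dx":0,"dy":0,"dz":0,"wx":0,"wy":0,"wz":0,"jaw":0},
  ],
)

```text
time: 11.4
tcp_pos: [590.1, -121.4, 85.1]
tcp_rot: [0.993, 0.118, -0.0, -0.0]
ft_force: [0.7, -1.0, -5.1]
finger_gap: 33.5
grasp_force: 30.0
```

arm_command(
  rows=[
    {"dx":0,"dy":0,"dz":0.5,"wx":0,"wy":0,"wz":0,"jaw":0},
    {"dx":0,"dy":0,"dz":0.5,"wx":0,"wy":0,"wz":0,"jaw":0},
    {"dx":0,"dy":0,"dz":0,"wx":0,"wy":0,"wz":0,"jaw":0},
  ],
)

```text
time: 11.7
tcp_pos: [590.1, -121.3, 84.5]
tcp_rot: [0.993, 0.118, -0.0, -0.0]
ft_force: [-1.0, -0.4, -4.0]
finger_gap: 33.5
grasp_force: 30.0
```

arm_command(
  rows=[
    {"dx":0,"dy":0,"dz":0.5,"wx":0,"wy":0,"wz":0,"jaw":0},
    {"dx":0,"dy":0,"dz":0,"wx":0,"wy":0,"wz":0,"jaw":0},
  ],
)

```text
time: 11.9
tcp_pos: [590.4, -121.5, 84.4]
tcp_rot: [0.993, 0.118, 0.0, 0.0]
ft_force: [-0.5, 0.9, -2.7]
finger_gap: 33.0
grasp_force: 30.0
```

arm_command(
  rows=[
    {"dx":0,"dy":0,"dz":0.5,"wx":0,"wy":0,"wz":0,"jaw":0},
    {"dx":0,"dy":0,"dz":0,"wx":0,"wy":0,"wz":0,"jaw":0},
  ],
)

```text
time: 12.1
tcp_pos: [590.6, -121.6, 83.9]
tcp_rot: [0.993, 0.118, 0.0, 0.0]
ft_force: [-0.2, 0.2, -0.6]
finger_gap: 33.7
grasp_force: 30.0
```

arm_command(
  rows=[
    {"dx":0,"dy":0,"dz":0.5,"wx":0,"wy":0,"wz":0,"jaw":0},
    {"dx":0,"dy":0,"dz":0,"wx":0,"wy":0,"wz":0,"jaw":0},
  ],
)

```text
time: 12.3
tcp_pos: [590.4, -121.5, 83.2]
tcp_rot: [0.993, 0.118, 0.0, 0.0]
ft_force: [1.2, -0.0, -1.1]
finger_gap: 33.0
grasp_force: 30.0
```

arm_command(
  rows=[
    {"dx":0,"dy":0,"dz":0.5,"wx":0,"wy":0,"wz":0,"jaw":0},
    {"dx":0,"dy":0,"dz":0,"wx":0,"wy":0,"wz":0,"jaw":0},
  ],
)

```text
time: 12.5
tcp_pos: [590.4, -121.5, 82.7]
tcp_rot: [0.993, 0.118, 0.0, 0.0]
ft_force: [-0.3, 0.5, -2.6]
finger_gap: 33.0
grasp_force: 30.0
```

arm_command(
  rows=[
    {"dx":0,"dy":0,"dz":0.5,"wx":0,"wy":0,"wz":0,"jaw":0},
    {"dx":0,"dy":0,"dz":0,"wx":0,"wy":0,"wz":0,"jaw":0},
  ],
)

```text
time: 12.7
tcp_pos: [590.3, -121.5, 82.1]
tcp_rot: [0.993, 0.118, -0.0, -0.0]
ft_force: [-1.1, 0.0, -2.3]
finger_gap: 33.4
grasp_force: 30.0
```

arm_command(
  rows=[
    {"dx":0,"dy":0,"dz":0.5,"wx":0,"wy":0,"wz":0,"jaw":0},
    {"dx":0,"dy":0,"dz":0,"wx":0,"wy":0,"wz":0,"jaw":0},
  ],
)

```text
time: 12.9
tcp_pos: [590.3, -121.5, 81.7]
tcp_rot: [0.993, 0.118, -0.0, -0.0]
ft_force: [1.3, -0.0, -1.4]
finger_gap: 33.2
grasp_force: 30.0
```

arm_command(
  rows=[
    {"dx":0,"dy":0,"dz":0.3,"wx":0,"wy":0,"wz":0,"jaw":0},
    {"dx":0,"dy":0,"dz":0,"wx":0,"wy":0,"wz":0,"jaw":0},
  ],
)

```text
time: 13.1
tcp_pos: [590.3, -121.5, 81.4]
tcp_rot: [0.993, 0.118, -0.0, -0.0]
ft_force: [-0.1, 0.4, -2.2]
finger_gap: 33.4
grasp_force: 30.0
```

arm_command(
  rows=[
    {"dx":0,"dy":0,"dz":0.5,"wx":0,"wy":0,"wz":0,"jaw":0},
    {"dx":0,"dy":0,"dz":0,"wx":0,"wy":0,"wz":0,"jaw":0},
  ],
)

```text
time: 13.3
tcp_pos: [590.3, -121.5, 80.9]
tcp_rot: [0.993, 0.118, -0.0, -0.0]
ft_force: [0.4, -0.3, -1.2]
finger_gap: 33.3
grasp_force: 30.0
```

arm_command(
  rows=[
    {"dx":0,"dy":0,"dz":0.4,"wx":0,"wy":0,"wz":0,"jaw":0},
    {"dx":0,"dy":0,"dz":0,"wx":0,"wy":0,"wz":0,"jaw":0},
  ],
)

```text
time: 13.5
tcp_pos: [590.4, -121.5, 80.6]
tcp_rot: [0.993, 0.118, 0.0, 0.0]
ft_force: [-0.9, 0.1, 0.0]
finger_gap: 33.0
grasp_force: 30.0
```

arm_command(
  rows=[
    {"dx":0,"dy":0,"dz":0.4,"wx":0,"wy":0,"wz":0,"jaw":0},
    {"dx":0,"dy":0,"dz":0,"wx":0,"wy":0,"wz":0,"jaw":0},
  ],
)

```text
time: 13.7
tcp_pos: [590.4, -121.5, 80.4]
tcp_rot: [0.993, 0.118, 0.0, 0.0]
ft_force: [-0.9, 0.9, 2.4]
finger_gap: 33.1
grasp_force: 30.0
```

The flange has met the face at TCP z≈80.8. Pressing to about 12 N.

arm_command(
  rows=[
    {"dx":0,"dy":0,"dz":0.4,"wx":0,"wy":0,"wz":0,"jaw":0},
    {"dx":0,"dy":0,"dz":0,"wx":0,"wy":0,"wz":0,"jaw":0},
  ],
)

```text
time: 13.9
tcp_pos: [590.4, -121.5, 80.1]
tcp_rot: [0.993, 0.118, 0.0, 0.0]
ft_force: [-2.7, 1.2, 5.5]
finger_gap: 33.2
grasp_force: 30.0
```

arm_command(
  rows=[
    {"dx":0,"dy":0,"dz":0.4,"wx":0,"wy":0,"wz":0,"jaw":0},
    {"dx":0,"dy":0,"dz":0,"wx":0,"wy":0,"wz":0,"jaw":0},
    {"dx":0,"dy":0,"dz":0,"wx":0,"wy":0,"wz":0,"jaw":0},
  ],
)

```text
time: 14.2
tcp_pos: [590.4, -121.5, 80.0]
tcp_rot: [0.993, 0.118, 0.0, 0.0]
ft_force: [-2.5, 1.1, 6.6]
finger_gap: 33.2
grasp_force: 30.0
```

arm_command(
  rows=[
    {"dx":0,"dy":0,"dz":0.4,"wx":0,"wy":0,"wz":0,"jaw":0},
    {"dx":0,"dy":0,"dz":0,"wx":0,"wy":0,"wz":0,"jaw":0},
    {"dx":0,"dy":0,"dz":0,"wx":0,"wy":0,"wz":0,"jaw":0},
  ],
)

```text
time: 14.5
tcp_pos: [590.5, -121.5, 79.8]
tcp_rot: [0.993, 0.118, 0.0, 0.0]
ft_force: [-3.9, 1.7, 9.6]
finger_gap: 33.0
grasp_force: 30.0
```

arm_command(
  rows=[
    {"dx":0,"dy":0,"dz":0.3,"wx":0,"wy":0,"wz":0,"jaw":0},
    {"dx":0,"dy":0,"dz":0,"wx":0,"wy":0,"wz":0,"jaw":0},
    {"dx":0,"dy":0,"dz":0,"wx":0,"wy":0,"wz":0,"jaw":0},
  ],
)

```text
time: 14.8
tcp_pos: [590.5, -121.5, 79.7]
tcp_rot: [0.993, 0.118, 0.0, 0.0]
ft_force: [-4.8, 2.1, 9.8]
finger_gap: 33.5
grasp_force: 30.0
```

arm_command(
  rows=[
    {"dx":0,"dy":0,"dz":-0.5,"wx":0,"wy":0,"wz":0,"jaw":0},
    {"dx":0,"dy":0,"dz":-0.5,"wx":0,"wy":0,"wz":0,"jaw":0},
    {"dx":0,"dy":0,"dz":-0.5,"wx":0,"wy":0,"wz":0,"jaw":0},
    {"dx":0,"dy":0,"dz":-0.5,"wx":0,"wy":0,"wz":0,"jaw":0},
    {"dx":0,"dy":0,"dz":0,"wx":0,"wy":0,"wz":0,"jaw":0},
    {"dx":0,"dy":0,"dz":0,"wx":0,"wy":0,"wz":0,"jaw":0},
  ],
)

```text
time: 15.4
tcp_pos: [590.4, -121.5, 80.5]
tcp_rot: [0.993, 0.118, -0.0, -0.0]
ft_force: [0.2, 0.8, 1.2]
finger_gap: 33.3
grasp_force: 30.0
```

arm_command(
  rows=[
    {"dx":0,"dy":0,"dz":-0.5,"wx":0,"wy":0,"wz":0,"jaw":0},
    {"dx":0,"dy":0,"dz":0,"wx":0,"wy":0,"wz":0,"jaw":0},
    {"dx":0,"dy":0,"dz":0,"wx":0,"wy":0,"wz":0,"jaw":0},
  ],
)

```text
time: 15.7
tcp_pos: [590.2, -121.4, 80.8]
tcp_rot: [0.993, 0.118, -0.0, -0.0]
ft_force: [0.9, 0.3, -1.5]
finger_gap: 33.5
grasp_force: 30.0
```

arm_command(
  rows=[
    {"dx":0,"dy":0,"dz":-0.5,"wx":0,"wy":0,"wz":0,"jaw":0},
    {"dx":0,"dy":0,"dz":0,"wx":0,"wy":0,"wz":0,"jaw":0},
    {"dx":0,"dy":0,"dz":0,"wx":0,"wy":0,"wz":0,"jaw":0},
  ],
)

```text
time: 16.0
tcp_pos: [590.4, -121.5, 81.6]
tcp_rot: [0.993, 0.118, -0.0, -0.0]
ft_force: [-0.5, -0.1, -2.1]
finger_gap: 33.8
grasp_force: 30.0
```

Now taking up the play.

arm_command(
  rows=[
    {"dx":0,"dy":0,"dz":-0.5,"wx":0,"wy":0,"wz":0,"jaw":0},
    {"dx":0,"dy":0,"dz":0,"wx":0,"wy":0,"wz":0,"jaw":0},
    {"dx":0,"dy":0,"dz":0,"wx":0,"wy":0,"wz":0,"jaw":0},
  ],
)

```text
time: 16.3
tcp_pos: [590.4, -121.5, 82.2]
tcp_rot: [0.993, 0.118, 0.0, 0.0]
ft_force: [-1.6, -0.1, -1.4]
finger_gap: 33.1
grasp_force: 30.0
```

arm_command(
  rows=[
    {"dx":0,"dy":0,"dz":-0.5,"wx":0,"wy":0,"wz":0,"jaw":0},
    {"dx":0,"dy":0,"dz":0,"wx":0,"wy":0,"wz":0,"jaw":0},
    {"dx":0,"dy":0,"dz":0,"wx":0,"wy":0,"wz":0,"jaw":0},
  ],
)

```text
time: 16.6
tcp_pos: [590.4, -121.5, 82.7]
tcp_rot: [0.993, 0.118, 0.0, 0.0]
ft_force: [-0.3, 0.0, -1.6]
finger_gap: 33.4
grasp_force: 30.0
```

arm_command(
  rows=[
    {"dx":0,"dy":0,"dz":-0.5,"wx":0,"wy":0,"wz":0,"jaw":0},
    {"dx":0,"dy":0,"dz":0,"wx":0,"wy":0,"wz":0,"jaw":0},
    {"dx":0,"dy":0,"dz":0,"wx":0,"wy":0,"wz":0,"jaw":0},
  ],
)

```text
time: 16.9
tcp_pos: [590.4, -121.5, 83.2]
tcp_rot: [0.993, 0.118, 0.0, 0.0]
ft_force: [-0.0, 0.2, -2.6]
finger_gap: 33.0
grasp_force: 30.0
```

arm_command(
  rows=[
    {"dx":0,"dy":0,"dz":-0.5,"wx":0,"wy":0,"wz":0,"jaw":0},
    {"dx":0,"dy":0,"dz":0,"wx":0,"wy":0,"wz":0,"jaw":0},
    {"dx":0,"dy":0,"dz":0,"wx":0,"wy":0,"wz":0,"jaw":0},
  ],
)

```text
time: 17.2
tcp_pos: [590.4, -121.5, 83.6]
tcp_rot: [0.993, 0.118, 0.0, 0.0]
ft_force: [0.5, -0.3, -2.0]
finger_gap: 33.2
grasp_force: 30.0
```

arm_command(
  rows=[
    {"dx":0,"dy":0,"dz":-0.5,"wx":0,"wy":0,"wz":0,"jaw":0},
    {"dx":0,"dy":0,"dz":0,"wx":0,"wy":0,"wz":0,"jaw":0},
    {"dx":0,"dy":0,"dz":0,"wx":0,"wy":0,"wz":0,"jaw":0},
  ],
)

```text
time: 17.5
tcp_pos: [590.4, -121.5, 84.1]
tcp_rot: [0.993, 0.118, -0.0, -0.0]
ft_force: [0.5, 0.1, -2.2]
finger_gap: 33.7
grasp_force: 30.0
```

arm_command(
  rows=[
    {"dx":0,"dy":0,"dz":-0.5,"wx":0,"wy":0,"wz":0,"jaw":0},
    {"dx":0,"dy":0,"dz":0,"wx":0,"wy":0,"wz":0,"jaw":0},
    {"dx":0,"dy":0,"dz":0,"wx":0,"wy":0,"wz":0,"jaw":0},
  ],
)

```text
time: 17.8
tcp_pos: [590.3, -121.5, 84.4]
tcp_rot: [0.993, 0.118, -0.0, -0.0]
ft_force: [0.7, 0.1, -3.8]
finger_gap: 33.3
grasp_force: 30.0
```

The jaws take the load at about 84.2 (3.4 mm of play). Increasing the tug.

arm_command(
  rows=[
    {"dx":0,"dy":0,"dz":-0.5,"wx":0,"wy":0,"wz":0,"jaw":0},
    {"dx":0,"dy":0,"dz":0,"wx":0,"wy":0,"wz":0,"jaw":0},
    {"dx":0,"dy":0,"dz":0,"wx":0,"wy":0,"wz":0,"jaw":0},
  ],
)

```text
time: 18.1
tcp_pos: [590.3, -121.5, 84.8]
tcp_rot: [0.993, 0.118, -0.0, -0.0]
ft_force: [0.3, -0.5, -7.2]
finger_gap: 33.2
grasp_force: 30.0
```

arm_command(
  rows=[
    {"dx":0,"dy":0,"dz":-0.5,"wx":0,"wy":0,"wz":0,"jaw":0},
    {"dx":0,"dy":0,"dz":0,"wx":0,"wy":0,"wz":0,"jaw":0},
    {"dx":0,"dy":0,"dz":0,"wx":0,"wy":0,"wz":0,"jaw":0},
  ],
)

```text
time: 18.4
tcp_pos: [590.2, -121.5, 85.2]
tcp_rot: [0.993, 0.118, -0.0, -0.0]
ft_force: [2.1, -1.3, -10.5]
finger_gap: 33.4
grasp_force: 30.0
```

arm_command(
  rows=[
    {"dx":0,"dy":0,"dz":-0.4,"wx":0,"wy":0,"wz":0,"jaw":0},
    {"dx":0,"dy":0,"dz":0,"wx":0,"wy":0,"wz":0,"jaw":0},
    {"dx":0,"dy":0,"dz":0,"wx":0,"wy":0,"wz":0,"jaw":0},
  ],
)

```text
time: 18.7
tcp_pos: [590.2, -121.5, 85.6]
tcp_rot: [0.993, 0.118, -0.0, -0.0]
ft_force: [2.6, -1.2, -15.1]
finger_gap: 32.9
grasp_force: 30.0
```

Net tug is about 13 N. Holding it for 1.4 s.

arm_command(
  rows=[
    {"dx":0,"dy":0,"dz":0,"wx":0,"wy":0,"wz":0,"jaw":0},
    {"dx":0,"dy":0,"dz":0,"wx":0,"wy":0,"wz":0,"jaw":0},
    {"dx":0,"dy":0,"dz":0,"wx":0,"wy":0,"wz":0,"jaw":0},
    {"dx":0,"dy":0,"dz":0,"wx":0,"wy":0,"wz":0,"jaw":0},
    {"dx":0,"dy":0,"dz":0,"wx":0,"wy":0,"wz":0,"jaw":0},
    {"dx":0,"dy":0,"dz":0,"wx":0,"wy":0,"wz":0,"jaw":0},
    {"dx":0,"dy":0,"dz":0,"wx":0,"wy":0,"wz":0,"jaw":0},
  ],
)

```text
time: 19.4
tcp_pos: [590.2, -121.5, 85.9]
tcp_rot: [0.993, 0.118, -0.0, -0.0]
ft_force: [0.8, -1.0, -16.2]
finger_gap: 33.2
grasp_force: 30.0
```

arm_command(
  rows=[
    {"dx":0,"dy":0,"dz":0,"wx":0,"wy":0,"wz":0,"jaw":0},
    {"dx":0,"dy":0,"dz":0,"wx":0,"wy":0,"wz":0,"jaw":0},
    {"dx":0,"dy":0,"dz":0,"wx":0,"wy":0,"wz":0,"jaw":0},
    {"dx":0,"dy":0,"dz":0,"wx":0,"wy":0,"wz":0,"jaw":0},
    {"dx":0,"dy":0,"dz":0,"wx":0,"wy":0,"wz":0,"jaw":0},
    {"dx":0,"dy":0,"dz":0,"wx":0,"wy":0,"wz":0,"jaw":0},
    {"dx":0,"dy":0,"dz":0,"wx":0,"wy":0,"wz":0,"jaw":0},
  ],
)

```text
time: 20.1
tcp_pos: [590.3, -121.4, 85.9]
tcp_rot: [0.993, 0.118, -0.0, -0.0]
ft_force: [2.3, -0.5, -16.8]
finger_gap: 33.3
grasp_force: 30.0
```

The catch held at 13–15 N for 1.4 s. Lowering back to home.

arm_command(
  rows=[
    {"dx":0,"dy":0,"dz":0.5,"wx":0,"wy":0,"wz":0,"jaw":0},
    {"dx":0,"dy":0,"dz":0.5,"wx":0,"wy":0,"wz":0,"jaw":0},
    {"dx":0,"dy":0,"dz":0.5,"wx":0,"wy":0,"wz":0,"jaw":0},
    {"dx":0,"dy":0,"dz":0.5,"wx":0,"wy":0,"wz":0,"jaw":0},
    {"dx":0,"dy":0,"dz":0.5,"wx":0,"wy":0,"wz":0,"jaw":0},
    {"dx":0,"dy":0,"dz":0.5,"wx":0,"wy":0,"wz":0,"jaw":0},
    {"dx":0,"dy":0,"dz":0.5,"wx":0,"wy":0,"wz":0,"jaw":0},
    {"dx":0,"dy":0,"dz":0.5,"wx":0,"wy":0,"wz":0,"jaw":0},
    {"dx":0,"dy":0,"dz":0.5,"wx":0,"wy":0,"wz":0,"jaw":0},
    {"dx":0,"dy":0,"dz":0.5,"wx":0,"wy":0,"wz":0,"jaw":0},
    {"dx":0,"dy":0,"dz":0.4,"wx":0,"wy":0,"wz":0,"jaw":0},
    {"dx":0,"dy":0,"dz":0,"wx":0,"wy":0,"wz":0,"jaw":0},
    {"dx":0,"dy":0,"dz":0,"wx":0,"wy":0,"wz":0,"jaw":0},
  ],
)

```text
time: 21.4
tcp_pos: [590.5, -121.6, 80.7]
tcp_rot: [0.993, 0.118, 0.0, 0.0]
ft_force: [0.0, 0.7, -1.1]
finger_gap: 33.2
grasp_force: 30.0
```

arm_command(
  rows=[
    {"dx":0,"dy":0,"dz":0.4,"wx":0,"wy":0,"wz":0,"jaw":0},
    {"dx":0,"dy":0,"dz":0,"wx":0,"wy":0,"wz":0,"jaw":0},
    {"dx":0,"dy":0,"dz":0,"wx":0,"wy":0,"wz":0,"jaw":0},
  ],
)

```text
time: 21.7
tcp_pos: [590.5, -121.5, 80.4]
tcp_rot: [0.993, 0.118, 0.0, 0.0]
ft_force: [-0.3, 0.7, 1.3]
finger_gap: 33.4
grasp_force: 30.0
```

Flange back on the face with about 3 N. Releasing, then retreating upwards.

arm_command(
  rows=[
    {"dx":0,"dy":0,"dz":0,"wx":0,"wy":0,"wz":0,"jaw":0.5},
    {"dx":0,"dy":0,"dz":0,"wx":0,"wy":0,"wz":0,"jaw":0.7},
    {"dx":0,"dy":0,"dz":0,"wx":0,"wy":0,"wz":0,"jaw":1},
    {"dx":0,"dy":0,"dz":0,"wx":0,"wy":0,"wz":0,"jaw":1},
    {"dx":0,"dy":0,"dz":0,"wx":0,"wy":0,"wz":0,"jaw":1},
    {"dx":0,"dy":0,"dz":0,"wx":0,"wy":0,"wz":0,"jaw":1},
  ],
)

```text
time: 22.3
tcp_pos: [590.4, -121.5, 80.2]
tcp_rot: [0.993, 0.118, 0.0, -0.0]
ft_force: [-0.0, -0.3, 1.0]
finger_gap: 79.1
grasp_force: 0.0
```

arm_command(
  rows=[
    {"dx":0,"dy":0,"dz":-10,"wx":0,"wy":0,"wz":0,"jaw":1},
    {"dx":0,"dy":0,"dz":-20,"wx":0,"wy":0,"wz":0,"jaw":1},
    {"dx":0,"dy":0,"dz":-25,"wx":0,"wy":0,"wz":0,"jaw":1},
    {"dx":0,"dy":0,"dz":-25,"wx":0,"wy":0,"wz":0,"jaw":1},
    {"dx":0,"dy":0,"dz":-25,"wx":0,"wy":0,"wz":0,"jaw":1},
    {"dx":0,"dy":0,"dz":-25,"wx":0,"wy":0,"wz":0,"jaw":1},
    {"dx":-40,"dy":0,"dz":-10,"wx":0,"wy":0,"wz":0,"jaw":1},
    {"dx":-40,"dy":0,"dz":0,"wx":0,"wy":0,"wz":0,"jaw":1},
    {"dx":-20,"dy":0,"dz":0,"wx":0,"wy":0,"wz":0,"jaw":1},
    {"dx":0,"dy":0,"dz":0,"wx":0,"wy":0,"wz":0,"jaw":1},
    {"dx":0,"dy":0,"dz":0,"wx":0,"wy":0,"wz":0,"jaw":1},
  ],
)

```text
time: 23.4
tcp_pos: [493.7, -145.1, 221.0]
tcp_rot: [0.993, 0.118, 0.001, 0.0]
ft_force: [0.1, 0.2, 0.4]
finger_gap: 88.1
grasp_force: 0.0
```

```bash
python3 -c "
from h import *
d=grab('side','s5'); print([proj(d,(590.8,-121.2,z)) for z in (58,138)])
s=env.get_state();print(s['time'],s['tcp_pos'],s['ft_force'])
cv2.imwrite('pics/m2.png',cv2.resize(d['frame'][120:250,270:410],None,fx=4,fy=4,interpolation=2))"
```

```text
[(np.float64(346.56176412149375), np.float64(198.14849636189666)), (np.float64(347.99561185898574), np.float64(173.98483119318746))]
23.45 [ 493.99024439 -144.93685607  220.67442908] [ 0.64625314 -0.2822856  -0.5104468 ]
```

View pics/m2.png

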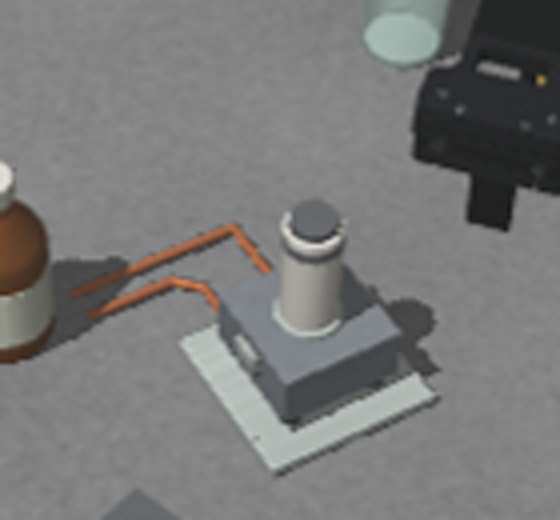

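The cartridge stands upright with its flange on the face. The cap is at crop (314,220), which is (348.5,175), against a predicted (348,174). Nothing else has moved and the gripper is clear.

```bash
python3 -c "
from rig import env
print(env.job_done())"
```

```text
the job is handed in; nothing more can be done
None
```

The tall cartridge is latched fully home in the dock: pressed in with about 12 N, tug-tested at 13–15 N for over a second, and released upright. The last side picture shows it seated and the bottle and beaker standing. The job is handed in, with no verdict shown.

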